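# Plug the hose cuff into the dust extractor past its sprung flap

### The job

Plug the steel hose cuff into the inlet of the small dust extractor: use the cuff's flange to raise the sprung flap by its lip, and keep the flap from closing with the cuff while you bring the spigot into the mouth. The keyways are hidden under the flap and may be turned some way to either side, so feel for them with a light push, turning the cuff until its keys drop in, then press it home until the rubber seal is squeezed flat. Let go and leave the cuff standing there with the flap against it; force nothing and leave the other things on the bench alone.

Things in the scene. Friction and masses are not known exactly. Their poses are not given: they have to be found in the camera images.
- mouth (a point): Centre of the round inlet mouth (34 mm bore) in the flat dark steel top plate of the small grey bench dust extractor, level with the plate, 100 mm above the bench. x points away from the robot to the flap's hinge, y left, z up. Extractor fixed; its front face is upright at x = -31 mm, its plate 160 mm wide (y +-80); behind, from x = +66 mm, a canister rises to 94 mm above the plate.
- hinge (a point): Middle of the hinge axis (along the mouth's y) of the yellow sprung flap, which lies over the mouth: 33 mm behind the mouth's centre and 4 mm above the plate. Axes as mouth. The flap is 54 mm wide and reaches 76 mm from this axis to the end of its lip.
- lip (a point): Middle of the flap's rounded black lip (bar 32 mm wide along y, 5 mm thick), 73.5 mm from the hinge axis; it turns with the flap. Shut, it overhangs the extractor's front face by 12 mm, with free space below it down to the bench; its underside is then 2.5 mm above the plate.
- flap (a joint): Opening angle of the yellow flap in rad: 0 shut, 1.57 upright, stop at 1.83. A spring always closes it (about 0.05 N m shut, 0.1 N m upright: 1 to 1.5 N at the lip).
- keyways (a point): Centre of the brass insert in the bore, on the mouth's axis, 2 mm below the plate; axes as mouth (they do not show the insert's angle). Two opposite keyways 10 mm wide. It is fixed with them anywhere up to 0.55 rad (31 degrees) either way from the mouth's +y and -y: how much is unknown, as the flap hides it. The rubber seal round it stands 2 mm above the plate; 10 N squeezes it flat.
- cuff_centre (a point): Middle of the turned steel hose cuff, 150 mm tall, about 0.55 kg, standing upright on its spigot: on its axis, 75 mm above its foot; z up. Barrel 30 mm diameter from 42 to 150 mm above the foot. Grip it near the top (about 130 mm above the foot), so that the flap's lip has room below the fingers. Two red marks on the flange show its +y and -y sides, where the keys are.
- cuff_seat (a point): Centre of the underside of the cuff's flange, 34 mm above its foot; axes as cuff_centre. Flange 56 mm diameter, 8 mm thick; its upper side is a ledge 13 mm wide round the barrel. When the seal is pressed flat this point meets the mouth's centre; let go, it springs back up to 2 mm.
- cuff_foot (a point): Centre of the foot of the cuff's spigot: 32 mm diameter, 34 mm long, edge chamfered 3 mm; axes as cuff_centre. Two opposite keys (8 mm wide, out to 20 mm from the axis, from 14 to 24 mm above the foot) on its +y and -y sides. Out of line with the keyways they stop the cuff with the flange still 18 mm above the plate.
Mind the look-alikes: they are no part of the job. Leave any blue or purple look-alike of the part that bears cuff_centre alone.

How it is judged:
By the outcome, as a careful person would: the job done as asked, in the order asked, and still so for the second after the job is handed in, with the robot touching nothing.
It also fails if it takes over 61 s, if anything falls off the work surface, if the arm or the gripper's body presses on something with over 40 N, if the wrist force passes 120 N, or if a joint passes its speed limit or range.

### The arm

A 6-joint arm with a two-finger parallel gripper is mounted at the origin on a cart in front of the work surface, level with it; the furniture and walls round the work are solid. World frame = base frame: x ahead of the robot, y to its left, z up, the work surface at z = 0. Lengths are in m, angles in degrees, forces in N, time in s.
With the tool pointing down it reaches from about 0.4 to 0.825 m from the base axis. Payload 7 kg.
Tool frame: the origin (TCP) lies at the very end of the fingers, on their centre line; the grasp point (between the pads) lies 19 mm behind it (ctrl.pinch_z is the distance from the TCP to the grasp point, in m); z points along the fingers, x is the direction in which the jaws open and shut, and the axes are right-handed (so a half turn about z gives the same grasp; the last joint's range is limited). The gripper opens to 88 mm and grips with 3 to 60 N. Pads are 19 mm wide; open, the fingers measure 130 mm over their backs; the gripper's body (78 mm by 193 mm) begins 47 mm behind the grasp point.
Start: joints at [83.371, 20.546, 0.682, 0, -70.136, -16.507], TCP at [0.265, 0.621, 0.227] pointing down, gripper open.
Joint ranges: [-176.03, 176.03], [-82.01, 121.73], [-58.28, 71.71], [-173.87, 95.51], [-174.79, -0.11], [-173.66, 173.66]. Speed limits (degrees/s): [136.94, 136.94, 172.46, 180, 180, 180].

### API

Orientations are given as [roll, pitch, yaw] about the fixed x, y, z axes, in that order (R = Rz(yaw) Ry(pitch) Rx(roll)).
In Python, from plant import ctrl gives the robot as it stands.
- The arm moves only by the tool carry_out, never from a script. Its argument "increments" is a list of rows, each a list of 7 numbers: the turn, a rotation vector about the world's x, y, z in degrees, then the shift along the world's x, y, z in mm, then the closure, from 0 (fully open) to 1 (shut). In form: [[ax, ay, az, dx, dy, dz, grip], ...]. A call has 1 to 20 rows; each row is the pose to reach, as a shift and turn from the pose commanded when the call began; what a row does not reach only later rows make up. A row lasts 1/8 s, in which the tool goes at most 62.5 mm and 10.7 degrees, less where a joint would pass 70% of its speed; a pose out of reach is approached as far as the arm can. A call with a gripper value outside its range is refused whole. The fingers move at their own pace and stop on an object; the grip force is fixed at half the most. Time passes only in rows, so rows that repeat a pose let the fingers close. It gives the time, the measured TCP pose, the force and the opening at its end, in the units of the state.
- ctrl.get_obs(): the state, without advancing time (a new reading comes with each control period).
- ctrl.snapshot(name): name is "side" or "top"; returns a dict with "pixels" (384x512x3 uint8, blue, green, red), "intrinsics" (3x3 intrinsics, pixels), "rvec" (rotation vector, rad) and "tvec" (3), from world to camera coordinates, as OpenCV has them. Camera axes: x right, y down, z forward; pixel columns grow to the right and rows downward; lengths in m; the calibration is good to about 2 mm. A picture is of the moment at which its call begins. There is no depth.
- ctrl.close_job(): hands the job in, once; it reports no verdict.
Trained networks look in a picture, given as the dict that the camera call returned (one of the last four; its "shot" number tells which), for a name from the list of things; names that differ only in an ending like _2 or _b are one class to them, and where a whole thing is asked for, a point or a joint stands for the part that bears it (a point fixed in the world has none). Each returns a list of dicts, best first, with "confidence" (0 to 1); they miss things now and then, are a little off and sometimes report something else, mostly with a low value. They report only what shows in the picture. A call takes as long as a camera call. They do not tell look-alikes from the thing itself.
- ctrl.search_frame(picture, label): "centre" ([x, y, z] in m, in world coordinates, good to about 4 mm: the middle of the surface that is visible of it).
- ctrl.outline_of(picture, label): "pixels" (384x512 bool, what is visible of it).
The state is a dict: "clock": time; "joint_pos": joint angles; "qvel": joint speeds; "tau": joint torques, N m; "tool_pos": TCP position; "orientation": TCP orientation; "force": force on the tool from outside, world axes, zero at the start; "moment": the same for the moment, N m; "opening": finger opening in m.
Only numpy, scipy, OpenCV 4.12 (cv2) and the standard library are available. Lean on these libraries where they do the work, as an engineer would, in place of code of your own. Each camera call takes 0.05 s, during which the arm holds its last target. There are 200 camera calls.

## Working session

There is one attempt and no reset: what is moved stays moved. The work goes in short steps, Python scripts to look and compute and a tool call to move; the robot and the scene stay as the last step left them, time stands still between calls to the robot, and variables do not carry over. Pictures are saved under pics/ and viewed, about 8 in all and at most 12, crops included, and the job is handed in when it is done.

Besides the shell and the picture viewer there is one more tool, called after ">>>" as name(argument=value, ...), one argument or row to a line, values as JSON. carry_out: Moves the arm, as the interface text tells. Its arguments: {"type":"object","properties":{"increments":{"type":"array"}},"required":["increments"]}

```bash
mkdir -p pics; ls
cat > h.py <<'E'
from plant import ctrl
import cv2, numpy as np
def snap(n,save=None):
    p=ctrl.snapshot(n)
    if save: cv2.imwrite('pics/'+save,p['pixels'])
    return p
def proj(p,X):
    return cv2.projectPoints(np.array(X,float).reshape(-1,1,3),p['rvec'],p['tvec'],p['intrinsics'],None)[0].reshape(-1,2)
def ray(p,uv):
    R=cv2.Rodrigues(np.array(p['rvec'],float))[0]; c=-R.T@np.array(p['tvec'],float).ravel()
    d=R.T@np.linalg.inv(p['intrinsics'])@np.array([uv[0],uv[1],1.]); return c,d
def atz(p,uv,z):
    c,d=ray(p,uv); return c+d*(z-c[2])/d[2]
E
python3 - <<'E'
from h import *
o=ctrl.get_obs(); print(o['clock'],o['tool_pos'],o['orientation'],o['force'],o['opening'])
P={n:snap(n) for n in('side','top')}
cv2.imwrite('pics/a_side.png',P['side']['pixels']);cv2.imwrite('pics/a_top.png',P['top']['pixels'])
for n,p in P.items():
    c,d=ray(p,(256,192)); print(n,c.round(3),d.round(3),p['intrinsics'][0][0])
    for l in('mouth','hinge','lip','cuff_centre','cuff_seat','cuff_foot','keyways'):
        print(n,l,[(np.round(r['centre'],3).tolist(),round(r['confidence'],2)) for r in ctrl.search_frame(p,l)[:4]])
E
```

```text
pics
0.0 [0.26503295 0.62025058 0.22562142] [-1.79992797e+02 -9.48227731e-02 -1.13141938e+02] [ 0.67589273 -0.20485919 -0.62822768] 0.08728581346723176
side [ 0.26  -0.909  0.436] [ 0.229  0.905 -0.359] 371.6004171855951
side mouth [([0.648, 0.007, 0.104], 0.97)]
side hinge [([0.651, 0.005, 0.105], 0.64), ([0.477, -0.177, 0.074], 0.32)]
side lip [([0.552, 0.053, 0.108], 0.61)]
side cuff_centre [([0.364, -0.084, 0.084], 0.88), ([0.57, -0.194, 0.074], 0.79), ([0.311, -0.319, 0.075], 0.76), ([0.477, -0.173, 0.075], 0.65)]
side cuff_seat [([0.472, -0.177, 0.077], 0.94), ([0.366, -0.085, 0.082], 0.89), ([0.571, -0.196, 0.074], 0.84), ([0.31, -0.315, 0.072], 0.77)]
side cuff_foot [([0.561, -0.109, 0.072], 0.89), ([0.475, -0.178, 0.078], 0.87), ([0.57, -0.198, 0.074], 0.78), ([0.363, -0.092, 0.086], 0.68)]
side keyways [([0.652, 0.003, 0.106], 0.72)]
top [ 0.407 -0.131  0.982] [ 0.087  0.027 -0.996] 444.3579568774046
top mouth [([0.629, 0.045, 0.111], 0.91)]
top hinge [([0.627, 0.043, 0.11], 0.8)]
top lip [([0.553, 0.057, 0.106], 0.81)]
top cuff_centre [([0.365, -0.077, 0.045], 0.97), ([0.473, -0.16, 0.04], 0.72), ([0.318, -0.291, 0.067], 0.65), ([0.567, -0.181, 0.06], 0.56)]
top cuff_seat [([0.569, -0.18, 0.063], 0.93), ([0.473, -0.16, 0.041], 0.84), ([0.319, -0.29, 0.07], 0.71), ([0.362, -0.075, 0.041], 0.64)]
top cuff_foot [([0.566, -0.094, 0.057], 0.88), ([0.36, -0.074, 0.039], 0.83), ([0.471, -0.161, 0.04], 0.79), ([0.317, -0.297, 0.065], 0.77)]
top keyways [([0.63, 0.043, 0.105], 0.62)]
```

View pics/a_side.png

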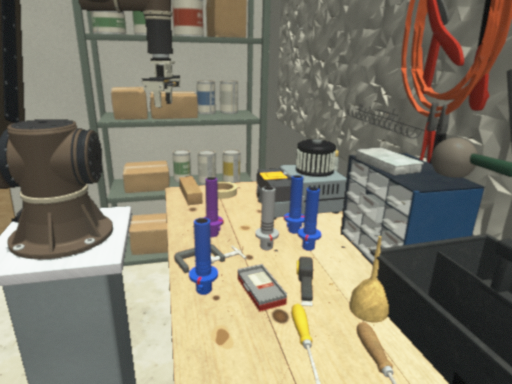

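View pics/a_top.png

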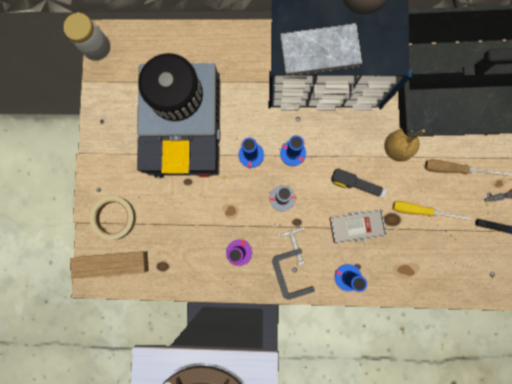

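The side view shows the steel cuff at about (268,220) and the top view at about (283,196). The extractor's yellow flap is at (175,157) in the top view. Blue and purple cuffs stand around them.

Run:
```python
from h import *
p=snap('top');q=snap('side')
a=cv2.resize(p['pixels'][130:230,130:320],None,fx=4,fy=4,interpolation=cv2.INTER_CUBIC)
b=cv2.resize(q['pixels'][160:260,245:350],None,fx=4,fy=4,interpolation=cv2.INTER_CUBIC)
cv2.imwrite('pics/b.png',a); 
hsv=cv2.cvtColor(p['pixels'],cv2.COLOR_BGR2HSV)
y=cv2.inRange(hsv,(20,150,120),(35,255,255)); y[:, :130]=0;y[:,230:]=0;y[:120]=0;y[200:]=0
r=cv2.minAreaRect(cv2.findNonZero(y)); bx=cv2.boxPoints(r); print('yellow',r)
for v in bx: print(v,atz(p,v,0.107).round(4))
red=cv2.inRange(hsv,(0,110,80),(8,255,255))|cv2.inRange(hsv,(168,110,80),(180,255,255))
n,l,s,c=cv2.connectedComponentsWithStats(red[180:215,262:305])
for i in range(1,n): print('red',c[i]+[262,180],s[i,4],atz(p,c[i]+[262,180],0.042).round(4))
for im,nm in((p,'top'),(q,'side')):
  for lab in('flap','cuff_centre'):
    for d in ctrl.outline_of(im,lab)[:5]:
      m=d['pixels']; v,u=np.nonzero(m); print(nm,lab,round(d['confidence'],2),u.min(),u.max(),v.min(),v.max(),u.mean().round(1),v.mean().round(1),m.sum())
for dx in (0,):
  X=np.array([0.473,-0.168,0]); print('proj', proj(p,X+[0,0,.15]),proj(p,X+[0,0,.042]),proj(q,X+[0,0,.15]),proj(q,X+[0,0,0]))
cv2.imwrite('pics/b2.png',b)
```

```text
yellow ((175.0, 156.5), (33.0, 28.0), 90.0)
[161. 140.] [0.5863 0.0865 0.107 ]
[189. 140.] [0.5869 0.0295 0.107 ]
[189. 173.] [0.5199 0.0273 0.107 ]
[161. 173.] [0.5191 0.0839 0.107 ]
red [293.11111111 196.88888889] 9 [ 0.4805 -0.1842  0.042 ]
red [271.5 198.5] 12 [ 0.4763 -0.1387  0.042 ]
top flap 0.79 161 189 135 175 175.3 155.6 1053
top cuff_centre 0.8 280 306 136 166 293.2 151.1 622
top cuff_centre 0.72 335 366 264 291 350.0 278.4 682
top cuff_centre 0.64 238 263 138 168 250.6 153.6 592
top cuff_centre 0.58 270 295 185 211 282.2 198.1 546
side cuff_centre 0.85 188 217 217 294 202.3 257.5 1394
side cuff_centre 0.67 283 303 175 233 294.8 205.1 774
side cuff_centre 0.64 297 320 187 250 309.7 220.1 877
side cuff_centre 0.59 206 223 177 236 212.4 205.9 648
side cuff_centre 0.58 255 278 185 249 266.8 218.8 937
proj [[287.70165513 196.30789076]] [[285.37654452 200.29809783]] [[267.13146244 187.90742513]] [[265.02159152 247.54081399]]
```

View pics/b.png

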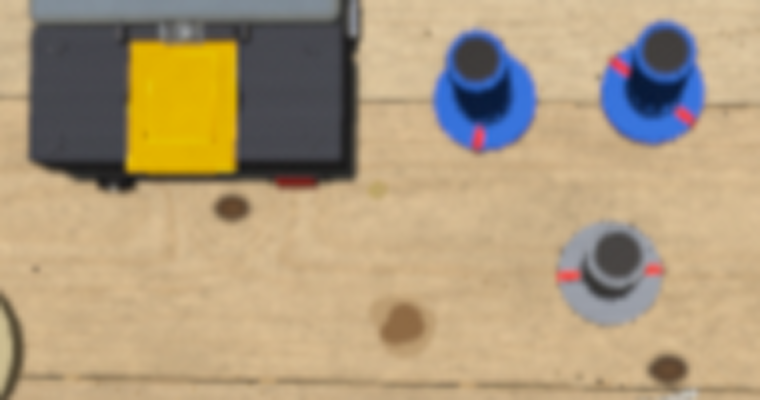

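View pics/b2.png

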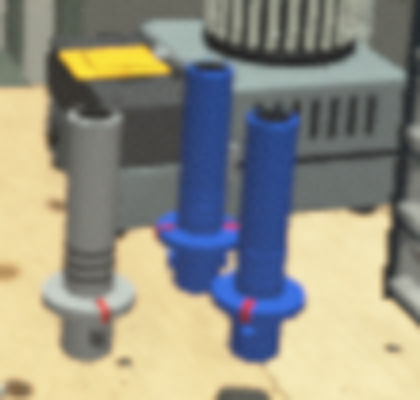

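Measured so far, to within a few millimetres:
- **Cuff:** axis at (0.478, −0.1615), yaw about +5°.
- **Mouth:** near (0.5575, 0.057), yaw about 0°.

The crops confirm that the steel cuff is the one at crop pixel (610,273), with its red marks at the left and right. Next I move above it with the jaws along its key axis.

>>> carry_out(
  increments=[
    [0,0,2,13,-49,-2,0],
    [0,0,4,26,-98,-4,0],
    [0,0,6,40,-147,-6,0],
    [0,0,8,53,-196,-8,0],
    [0,0,10,67,-245,-10,0],
    [0,0,12,80,-294,-12,0],
    [0,0,14,93,-343,-14,0],
    [0,0,16,107,-391,-16,0],
    [0,0,18,120,-440,-18,0],
    [0,0,20,133,-489,-21,0],
    [0,0,22,147,-538,-24,0],
    [0,0,24,160,-587,-27,0],
    [0,0,26,173,-636,-30,0],
    [0,0,27,187,-685,-33,0],
    [0,0,28,200,-734,-35,0],
    [0,0,28,213,-782,-37,0],
    [0,0,28,213,-782,-37,0],
    [0,0,28,213,-782,-37,0],
  ],
)

```text
clock: 3.35
tool_pos: [0.4779, -0.1614, 0.1894]
orientation: [180.0, 0.0, -85.2]
force: [-0.4, 1.4, -0.5]
opening: 0.0873
```

Run:
```python
from h import *
o=ctrl.get_obs(); print(o['clock'],o['tool_pos'],o['orientation'],o['joint_pos'],o['force'])
p=snap('top');q=snap('side')
a=cv2.resize(p['pixels'][150:250,220:345],None,fx=4,fy=4,interpolation=cv2.INTER_CUBIC)
b=cv2.resize(q['pixels'][150:260,215:320],None,fx=3.64,fy=3.64,interpolation=cv2.INTER_CUBIC)
b=b[:400]; cv2.imwrite('pics/c.png',np.hstack([a,b[:, :300]]))
# silhouette of steel cuff in side: compare
t=np.array(o['tool_pos']);print(proj(q,[t,[.478,-.1615,.15],[.478,-.1615,0]]))
```

```text
3.35 [ 0.47793297 -0.16143468  0.18940982] [ 1.79978986e+02  8.57320931e-03 -8.52013779e+01] [ 3.67615758e+00  6.10235181e+00 -2.35718057e+01 -9.38959407e-03
 -6.03470207e+01  9.11271130e+01] [-0.43550172  1.4234841  -0.54484454]
[[269.10672023 169.88755158]
 [268.52373682 186.76403136]
 [266.34515112 245.99460021]]
```

View pics/c.png

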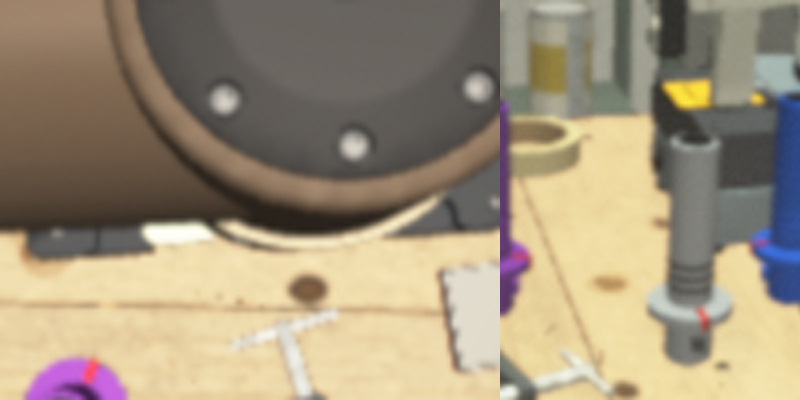

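The side crop shows the cuff's top at about pixel (268,187) and its foot at (266,247), as predicted, with the fingers straddling it. I descend and grip about 135 mm above the foot.

>>> carry_out(
  increments=[
    [0,0,0,0,0,-20,0],
    [0,0,0,0,0,-40,0],
    [0,0,0,0,0,-60,0],
    [0,0,0,0,0,-74,0],
    [0,0,0,0,0,-74,0],
    [0,0,0,0,0,-74,0.5],
    [0,0,0,0,0,-74,1],
    [0,0,0,0,0,-74,1],
    [0,0,0,0,0,-74,1],
    [0,0,0,0,0,-74,1],
    [0,0,0,0,0,-74,1],
  ],
)

```text
clock: 4.82
tool_pos: [0.4782, -0.1613, 0.1156]
orientation: [180.0, 0.0, -85.1]
force: [-0.3, 0.0, 0.3]
opening: 0.0333
```

>>> carry_out(
  increments=[
    [0,0,0,0,0,0,1],
    [0,0,0,0,0,0,1],
    [0,0,0,0,0,10,1],
    [0,0,0,0,0,25,1],
    [0,0,0,0,0,40,1],
    [0,0,-1,0,20,43,1],
    [0,0,-2,1,45,43,1],
    [0,0,-3,1,75,43,1],
    [0,0,-4,2,105,43,1],
    [0,0,-5,2,135,43,1],
    [0,0,-5,3,165,43,1],
    [0,0,-5,4,190,43,1],
    [0,0,-5,4,210,43,1],
    [0,0,-5,4,218,43,1],
    [0,0,-5,4,218,43,1],
    [0,0,-5,4,218,43,1],
  ],
)

```text
clock: 6.82
tool_pos: [0.4821, 0.0562, 0.1587]
orientation: [180.0, -0.0, -90.2]
force: [-0.8, 0.6, -6.8]
opening: 0.0292
```

Run:
```python
from h import *
o=ctrl.get_obs(); print(o['clock'],o['tool_pos'],o['orientation'],o['joint_pos'],o['force'],o['opening'])
p=snap('top');q=snap('side')
t=np.array(o['tool_pos']); foot=t-[0,0,.116]; s=foot+[0,0,.034]
M=np.array([.5575,.057,.1])
pts=dict(top=t+[0,0,.034],foot=foot,ledge=foot+[0,0,.042],rim=foot+[.028,0,.042],mouth=M,lip=M+[-.0405,0,.005],lipL=M+[-.043,.016,.0075],lipR=M+[-.043,-.016,.0075],platL=M+[-.031,.08,0],platR=M+[-.031,-.08,0],fhL=M+[.029,.027,.007],fhR=M+[.029,-.027,.007])
for im,n in((p,'top'),(q,'side')): print(n,{k:proj(im,v)[0].round(1).tolist() for k,v in pts.items()})
a=cv2.resize(p['pixels'][100:225,110:240],None,fx=3.2,fy=3.2,interpolation=cv2.INTER_CUBIC)[:400]
b=cv2.resize(q['pixels'][150:250,240:340],None,fx=4,fy=4,interpolation=cv2.INTER_CUBIC)
cv2.imwrite('pics/d.png',np.hstack([a[:, :400],b]))
```

```text
6.825 [0.48209678 0.05618091 0.15871195] [ 1.79994203e+02 -3.10622311e-03 -9.01571916e+01] [ 2.99234225e+01  5.94843436e+00 -2.82254492e+01 -2.62943928e-04
 -5.58326894e+01  5.99195334e+01] [-0.75241543  0.56072119 -6.78791944] 0.02924620839009382
top {'top': [164.1, 187.4], 'foot': [180.3, 194.3], 'ledge': [176.3, 192.6], 'rim': [176.8, 179.0], 'mouth': [175.7, 154.8], 'lip': [174.5, 174.4], 'lipL': [166.2, 175.3], 'lipR': [182.1, 175.6], 'platL': [136.1, 169.5], 'platR': [214.5, 170.5], 'fhL': [162.2, 139.9], 'fhR': [188.7, 140.2]}
side {'top': [249.1, 144.6], 'foot': [248.3, 195.9], 'ledge': [248.5, 182.1], 'rim': [258.1, 181.5], 'mouth': [274.3, 175.4], 'lip': [260.6, 174.5], 'lipL': [258.4, 172.0], 'lipR': [261.2, 175.5], 'platL': [257.0, 167.7], 'platR': [271.5, 185.5], 'fhL': [281.2, 169.7], 'fhR': [287.0, 175.4]}
```

View pics/d.png

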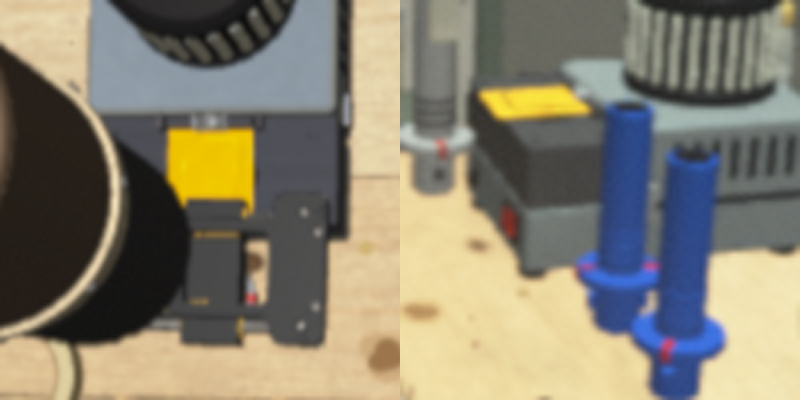

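In the side crop the cuff hangs upright, with its ledge at pixel (249,182). The flap corners are at about (260,173) and (289,177), and both fit my estimates. I go under the lip and raise it along the hinge arc.

>>> carry_out(
  increments=[
    [0,0,0,6,-1,0,1],
    [0,0,0,11,-1,0,1],
    [0,0,0,13.5,-1,0,1],
    [0,0,0,13.5,-1,7,1],
    [0,0,0,13.5,-1,14,1],
    [0,0,0,13.5,-1,20,1],
    [0,0,0,14,-1,27,1],
    [0,0,0,15.5,-1,34,1],
    [0,0,0,17.5,-1,40,1],
    [0,0,0,20,-1,46,1],
    [0,0,0,22.5,-1,51,1],
    [0,0,0,24,-1,56,1],
    [0,0,0,24.5,-1,61,1],
    [0,0,0,24.5,-1,61,1],
  ],
)

```text
clock: 8.68
tool_pos: [0.5068, 0.0557, 0.2199]
orientation: [-180.0, 0.0, -90.1]
force: [-1.3, 0.4, -7.4]
opening: 0.0297
```

Run:
```python
from h import *
o=ctrl.get_obs(); print(o['clock'],o['tool_pos'],o['orientation'],o['force'],o['moment'],o['opening'])
q=snap('side')
b=cv2.resize(q['pixels'][125:225,230:330],None,fx=5,fy=5,interpolation=cv2.INTER_CUBIC)
cv2.imwrite('pics/e.png',b)
```

```text
8.675 [0.50682703 0.05565182 0.21994956] [-1.79980746e+02  3.23569085e-03 -9.01381656e+01] [-1.27754122  0.41117157 -7.43289892] [-0.09643056  0.41618764 -0.0294829 ] 0.029680534062203754
```

View pics/e.png

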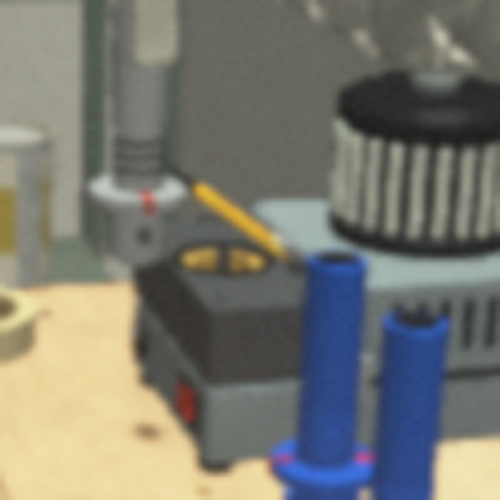

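The flap rides on the flange with its lip over the ledge at crop (180,180). The brass insert now shows in the mouth at crop (225,258), so I rectify that patch to read the keyway angle.

Run:
```python
from h import *
q=snap('side')
M=np.array([.5575,.056,.1])
g=np.linspace(-.03,.03,480)
def rect(z):
    yy,xx=np.meshgrid(-g,-g)  # rows: +x up, cols: +y left
    # rows index -> x
    X=np.stack([M[0]-g[:,None]+0*g[None],M[1]-g[None]+0*g[:,None],np.full((480,480),z)],-1)
    uv=proj(q,X.reshape(-1,3)).reshape(480,480,2).astype(np.float32)
    return cv2.remap(q['pixels'],uv[...,0],uv[...,1],cv2.INTER_CUBIC)
r=rect(.1)
cv2.circle(r,(240,240),136,(0,255,0),1);cv2.line(r,(0,240),(480,240),(0,255,0),1)
b=cv2.resize(q['pixels'][165:189,258:290],(640,480),interpolation=cv2.INTER_CUBIC)
cv2.imwrite('pics/f.png',np.hstack([r[:,:400],b[:,:400]]) if 0 else cv2.resize(np.hstack([r,b]),(800,343)))
```

```text
(no output)
```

View pics/f.png

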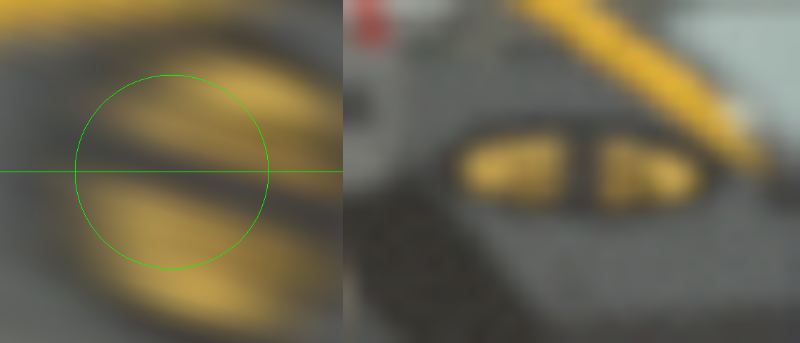

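The brass shows a dark slot along the viewing direction, about −17° ± 6° in yaw. I carry the flap on to nearly upright and centre over the mouth, starting the key search at −7°.

>>> carry_out(
  increments=[
    [0,0,-1,6,0,6,1],
    [0,0,-2,13,0,12,1],
    [0,0,-3,21,0,17,1],
    [0,0,-4,29,0,21,1],
    [0,0,-5,37,0,24,1],
    [0,0,-6,44,0,26,1],
    [0,0,-7,51,0,27,1],
    [0,0,-7,51,0,27,1],
    [0,0,-7,51,0,27,1],
  ],
)

```text
clock: 9.9
tool_pos: [0.5575, 0.0556, 0.2464]
orientation: [180.0, -0.0, -97.1]
force: [-1.6, -0.4, -6.6]
opening: 0.0292
```

Run:
```python
from h import *
o=ctrl.get_obs(); print(o['clock'],o['tool_pos'],o['orientation'],o['force'],o['moment'],o['opening'])
q=snap('side')
b=cv2.resize(q['pixels'][95:205,240:340],None,fx=5,fy=5,interpolation=cv2.INTER_CUBIC)
t=np.array(o['tool_pos']); f=t-[0,0,.1156]
print(proj(q,[f,[.5575,.056,.1]]))
cv2.imwrite('pics/g.png',b)
```

```text
9.9 [0.55753689 0.05556293 0.24643431] [ 1.79981387e+02 -1.18847051e-02 -9.71331682e+01] [-1.60598912 -0.3805307  -6.56851141] [ 0.13242819  0.62628587 -0.02246895] 0.029192586172825732
[[274.85087653 165.1609035 ]
 [274.35626284 175.47124211]]
```

View pics/g.png

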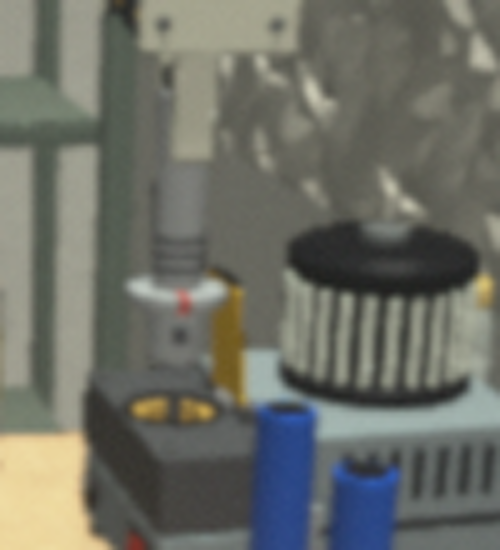

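The flap stands upright against the flange rim, and the cuff is over the mouth: foot at crop (178,360), brass at (175,409), lined up across the view. I lower it into the mouth gently.

>>> carry_out(
  increments=[
    [0,0,0,0,0,-8,1],
    [0,0,0,0,0,-16,1],
    [0,0,0,0,0,-24,1],
    [0,0,0,0,0,-28,1],
    [0,0,0,0,0,-31,1],
    [0,0,0,0,0,-32,1],
    [0,0,0,0,0,-33,1],
    [0,0,0,0,0,-33,1],
  ],
)

```text
clock: 10.95
tool_pos: [0.5577, 0.0557, 0.2136]
orientation: [180.0, 0.0, -97.1]
force: [-2.5, -0.3, -6.1]
opening: 0.0294
```

>>> carry_out(
  increments=[
    [0,0,0,0,0,-1,1],
    [0,0,0,0,0,-2,1],
    [0,0,0,0,0,-3,1],
    [0,0,0,0,0,-4,1],
    [0,0,0,0,0,-4,1],
  ],
)

```text
clock: 11.58
tool_pos: [0.5578, 0.0558, 0.2095]
orientation: [-180.0, 0.0, -97.1]
force: [-2.1, -0.1, -5.4]
opening: 0.0295
```

>>> carry_out(
  increments=[
    [0,0,0,0,0,-2,1],
    [0,0,0,0,0,-4,1],
    [0,0,0,0,0,-5,1],
    [0,0,0,0,0,-6,1],
    [0,0,0,0,0,-7,1],
    [0,0,0,0,0,-8,1],
    [0,0,0,0,0,-8,1],
  ],
)

```text
clock: 12.45
tool_pos: [0.5577, 0.0557, 0.2013]
orientation: [180.0, -0.0, -97.1]
force: [-2.4, 0.6, -6.3]
opening: 0.0292
```

Foot is 14 mm in with no side load. I go on to where the keys should stop it.

>>> carry_out(
  increments=[
    [0,0,0,0,0,-0.7,1],
    [0,0,0,0,0,-1.4,1],
    [0,0,0,0,0,-2,1],
    [0,0,0,0,0,-2.5,1],
    [0,0,0,0,0,-2.5,1],
  ],
)

```text
clock: 13.08
tool_pos: [0.558, 0.0557, 0.1994]
orientation: [-180.0, 0.0, -97.1]
force: [-1.3, -1.0, -1.9]
opening: 0.0294
```

Contact at the keys with about 4 N, exactly 18 mm up. Now I turn with that light push held.

>>> carry_out(
  increments=[
    [0,0,-1.5,0,0,0,1],
    [0,0,-3,0,0,0,1],
    [0,0,-4.5,0,0,-0.3,1],
    [0,0,-6,0,0,-0.3,1],
    [0,0,-7,0,0,-0.3,1],
    [0,0,-7,0,0,-0.3,1],
  ],
)

```text
clock: 13.82
tool_pos: [0.5578, 0.0557, 0.1988]
orientation: [-180.0, 0.0, -104.2]
force: [-1.6, 2.1, -0.1]
opening: 0.0297
```

>>> carry_out(
  increments=[
    [0,0,-1.5,0,0,0,1],
    [0,0,-3,0,0,0,1],
    [0,0,-4,0,0,0,1],
    [0,0,-4,0,0,0,1],
  ],
)

```text
clock: 14.32
tool_pos: [0.5574, 0.0556, 0.1981]
orientation: [179.9, -0.0, -108.2]
force: [-0.4, 1.3, -7.6]
opening: 0.0296
```

The support has vanished (−7.6 N), so the keys have found the keyways at about −18°. I turn one degree more for clearance and lower gently.

>>> carry_out(
  increments=[
    [0,0,-1,0,0,0,1],
    [0,0,-1.5,0,0,-1,1],
    [0,0,-1.5,0,0,-2,1],
    [0,0,-1.5,0,0,-3,1],
    [0,0,-1.5,0,0,-4,1],
    [0,0,-1.5,0,0,-4,1],
  ],
)

```text
clock: 15.08
tool_pos: [0.5576, 0.0556, 0.1946]
orientation: [180.0, -0.0, -109.6]
force: [-0.8, -0.2, -6.2]
opening: 0.0293
```

>>> carry_out(
  increments=[
    [0,0,0,0,0,-2,1],
    [0,0,0,0,0,-4,1],
    [0,0,0,0,0,-6,1],
    [0,0,0,0,0,-8,1],
    [0,0,0,0,0,-9.5,1],
    [0,0,0,0,0,-9.5,1],
  ],
)

```text
clock: 15.82
tool_pos: [0.5576, 0.0557, 0.185]
orientation: [180.0, -0.0, -109.6]
force: [-2.1, -0.1, -7.5]
opening: 0.0295
```

Flange is about 3.4 mm above the plate. Now I press through the seal.

>>> carry_out(
  increments=[
    [0,0,0,0,0,-0.7,1],
    [0,0,0,0,0,-1.4,1],
    [0,0,0,0,0,-2.0,1],
    [0,0,0,0,0,-2.6,1],
    [0,0,0,0,0,-3.0,1],
    [0,0,0,0,0,-3.0,1],
  ],
)

```text
clock: 16.58
tool_pos: [0.5579, 0.0557, 0.1827]
orientation: [-180.0, 0.0, -109.6]
force: [-2.7, -1.2, 0.5]
opening: 0.0296
```

>>> carry_out(
  increments=[
    [0,0,0,0,0,-0.5,1],
    [0,0,0,0,0,-1,1],
    [0,0,0,0,0,-1.5,1],
    [0,0,0,0,0,-1.5,1],
    [0,0,0,0,0,-1.5,1],
  ],
)

```text
clock: 17.2
tool_pos: [0.5581, 0.0556, 0.1816]
orientation: [-179.9, 0.0, -109.6]
force: [-4.8, -0.9, 7.0]
opening: 0.0293
```

>>> carry_out(
  increments=[
    [0,0,0,0,0,-0.5,1],
    [0,0,0,0,0,-1,1],
    [0,0,0,0,0,-1,1],
    [0,0,0,0,0,-1,1],
  ],
)

```text
clock: 17.7
tool_pos: [0.5582, 0.0556, 0.1816]
orientation: [-179.9, 0.0, -109.6]
force: [-7.2, -1.0, 12.5]
opening: 0.0293
```

The seal is bottomed: the height stays at 0.1816 m while the net push rises from about 13 to 19 N. I ease off, open and withdraw upwards.

>>> carry_out(
  increments=[
    [0,0,0,0,0,1,1],
    [0,0,0,0,0,2,1],
    [0,0,0,0,0,2,1],
    [0,0,0,0,0,2,0.6],
    [0,0,0,0,0,2,0.3],
    [0,0,0,0,0,2,0],
    [0,0,0,0,0,2,0],
    [0,0,0,0,0,2,0],
    [0,0,0,0,0,2,0],
    [0,0,0,0,0,10,0],
    [0,0,0,0,0,25,0],
    [0,0,0,0,0,45,0],
    [0,0,0,0,0,70,0],
    [0,0,0,0,0,100,0],
    [0,0,0,0,0,120,0],
    [0,0,0,0,0,120,0],
  ],
)

```text
clock: 19.7
tool_pos: [0.5586, 0.0559, 0.3027]
orientation: [-179.8, 0.2, -109.6]
force: [0.1, -0.0, -0.1]
opening: 0.0874
```

Run:
```python
from h import *
o=ctrl.get_obs(); print(o['clock'],o['tool_pos'],o['force'],o['opening'])
q=snap('side')
print(proj(q,[[.5575,.056,.1],[.5575,.056,.216],[.5575,.056,.108]]))
cv2.imwrite('pics/i.png',cv2.resize(q['pixels'][95:205,240:340],None,fx=5,fy=5,interpolation=cv2.INTER_CUBIC))
```

```text
19.7 [0.5586473  0.055872   0.30268194] [ 0.06928472 -0.04491721 -0.0967639 ] 0.08744182835868426
[[274.35626284 175.47124211]
 [276.05490926 135.34232005]
 [274.46909333 172.8057282 ]]
```

View pics/i.png

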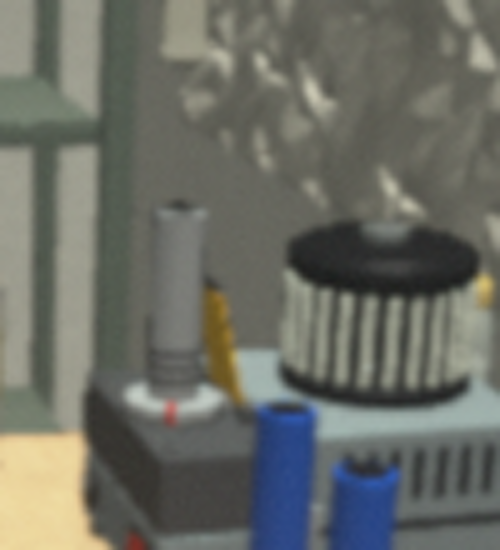

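The cuff stands upright in the mouth, its flange on the plate at crop (175,400), the flap leaning against the barrel, and the gripper clear. I hand the job in.

```bash
python3 -c "
from plant import ctrl
print(ctrl.close_job())"
```

```text
the job is handed in; nothing more can be done
None
```

The steel cuff is plugged into the extractor and pressed home, and the job is handed in at about 20 s of the allowed 61 s. No verdict was reported.

- **Flap:** I gripped the cuff near its top, lifted the flap by its lip with the flange, and held it open while the spigot went into the mouth.
- **Keys:** They stopped the cuff with the flange 18 mm above the plate, as expected. Turning under a light push of about 4–6 N, they dropped in at about −18°.
- **Seal:** Pressing on, the cuff stopped moving while the net push rose from about 13 N to 19 N. With its seat calculated level with the plate, I take the seal as squeezed flat.
- **Last look:** After letting go, the cuff stands upright with its flange at the plate and the flap leaning on its barrel. The gripper is open and well above it, and the wrist force reads about zero.

No check failed, and the two blue cuffs in that last picture are where they were. There was one loose end: a sideways force of up to 7 N showed during the final press, and it was gone after release. I did not measure how far the seal sprang back up after release.

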